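# Level the balance shelf and hold it down

### The job

Lay the spirit level lengthwise on the black rubber strip of the sprung steel shelf, vial up, within the strip, and let go of it. Then take hold of the black bar knob of the levelling foot, press it down so that the foot stands on the grey sole plate, and turn it until the bubble sits between the two lines of the vial. Finish while still gripping the knob and pressing it down, with the bubble centred, so that a colleague can tighten the lock nut; leave the other things on the bench where they are.

Things in the scene. Friction and masses are not known exactly. Their poses are not given: they have to be found in the camera images.
- level_mid (a point): Centre of the spirit level, a loose aluminium bar 180 (its x) x 26 (its y) x 36 mm (its z) with black end caps, 0.28 kg, standing on its underside on the bench at the start, vial on top; 18 mm above its underside. The vial, a pale green window 100 x 18 mm in the middle of the top face, holds a white bubble 22 mm long and has two black cross lines 34 mm apart about its middle.
- level: The same spirit level; this origin is the centre of its underside.
- vial_mid (a point): Middle of the vial on the level's top face, 19 mm above the level's centre; axes as the level's.
- bubble_mid (a point): Middle of the bubble, which moves along the level's x axis only, at most 36 mm either way from the vial's middle; it lies between the lines when within 6 mm either way. It moves towards the higher end, 1.8 mm per milliradian of slope of the level, and settles in about a second.
- strip_mid (a point): Middle of the top of the black rubber strip, 50 mm (x) by 200 mm (y), on the steel shelf (120 x 362 x 10 mm). The frame moves with the shelf: y runs along the shelf towards its hinge, x across, z up. 57 mm above the bench when the shelf is level, 61 mm while the shelf is up. The hinge pin lies at y = +130 mm, the levelling foot's axis at y = -185 mm.
- stand: The fixed stand that carries the shelf: grey sole plate 170 x 400 x 8 mm, hinge cheeks 70 mm high at the +y end; origin at the middle of its underside, y towards the hinge. Its springs hold the shelf's foot end up against a stop, sloping 0.03 rad, until it is pressed down; let go, it springs up again. As it goes down the knob stands up straight, its grip point shifting 1.5 to 2 mm away from the hinge.
- foot_grip (a point): Middle of the black bar knob on top of the levelling foot, where to grip it: 52 mm (its x) by 14 mm (its y) by 28 mm tall; grip across the 14 mm. At least 20 mm free below the bar. Pressing it down 9 to 16 mm, with 3 N rising to 7 N, stands the foot on the sole plate; there this point is 97 mm above the bench and does not rise or sink as it is turned, the shelf does.
- foot: The same levelling foot, a screw through the shelf's free end, 315 mm from the hinge; origin on its axis 47 mm below the grip point. Right-hand thread, 8 mm a turn: clockwise seen from above, the shelf's end climbs on the pressed foot and the bubble moves 7.2 mm per rad towards the foot. Turning takes about 0.1 N m; it stays where left and has 2.5 rad or more of travel beyond level.
- foot_tip (a point): Middle of the underside of the foot's rubber pad; 8 mm above the bench when the foot stands on the sole plate, 17 to 24 mm when the shelf is up.
- straightedge: Bystander: plain solid aluminium bar 180 x 30 x 20 mm without any vial, lying flat; origin under its centre
- jar: Bystander: small glass jar with steel lid, 56 mm wide, 75 mm tall; origin at its underside
- cup: Bystander: white ceramic cup 72 mm wide, 70 mm tall; origin at its underside
- bowl: Bystander: steel bowl 170 mm wide, 65 mm tall; origin at its underside
- towel_roll: Bystander: upright roll of paper towel 110 mm wide, 220 mm tall; origin at its underside
- spatula: Bystander: kitchen spatula 240 mm long lying flat; origin on its underside
There are look-alikes about, which are no part of the job. What is shaped like the level but purple is not meant.

How it is judged:
By the outcome, as a careful person would: the job done as asked, in the order asked, and still so for the second after the job is handed in, while the arm keeps its last pose, push and grip.
It also fails if it takes over 67 s, if anything falls off the work surface, if the arm or the gripper's body presses on something with over 40 N, if the wrist force passes 120 N, or if a joint passes its speed limit or range.

### The arm

A 7-joint arm with a two-finger parallel gripper is mounted at the origin on the work surface. World frame = base frame: x ahead of the robot, y to its left, z up, the work surface at z = 0. Lengths are in mm, angles in rad, forces in N, time in s.
With the tool pointing down it reaches from about 425 to 925 mm from the base axis. Payload 6.8 kg.
Tool frame: the origin (TCP) lies midway between the tips of the shut fingers; the grasp point (between the pads) lies 19 mm behind it; z points along the fingers, y is the direction in which the jaws open and shut (so a half turn about z gives the same grasp; the last joint's range is limited). The gripper opens to 88 mm and grips with 3 to 60 N. Pads are 20 mm wide; open, the fingers measure 115 mm over their backs; the gripper's body (75 mm by 178 mm) begins 61 mm behind the grasp point.
Start: joints at [1.146, 0.477, 0.022, 1.555, -0.011, 1.109, -0.083], TCP at [210.29, -641.425, 222.664] pointing down, gripper open.
Joint ranges: [-2.96, 2.96], [-0.34, 2.1], [-1.41, 1.46], [0.24, 2.44], [-1.37, 4.51], [0.17, 1.92], [-2.96, 2.96]. Speed limits (rad/s): [2.39, 2.39, 3.14, 3.14, 3.14, 3.14, 3.14].

### API

Orientations are given as a unit quaternion [w, x, y, z].
In Python, from workcell import observe, snapshot, get_calibration, order gives the robot as it stands.
- The arm moves only by the tool play_rows, never from a script. Its argument "targets" is a list of rows, each a list of 3 entries, a list of its own where there are three numbers: the finger opening in cm, from 0 to 8.78, then the shift along the tool's x, y, z in cm, then the turn about the tool's z in rad. A call has 1 to 20 rows; each row is the pose to reach, as a shift and turn from the pose commanded when the call began, along the tool's axes at that moment; what a row does not reach only later rows make up. A row lasts 1/10 s, in which the tool goes at most 50 mm and 8.59 degrees, less where a joint would pass 70% of its speed; a pose out of reach is approached as far as the arm can. A call with a gripper value outside its range is refused whole. The fingers move at their own pace and stop on an object; the grip force is fixed at half the most. Time passes only in rows, so rows that repeat a pose let the fingers close. It gives the time, the measured TCP pose, the force and the opening at its end, in the units of the state.
- observe(): the state, without advancing time (a new reading comes with each control period).
- snapshot(name): name is "scene" or "side" or "wrist"; returns the picture (420x560x3 uint8, red, green, blue); there is no depth.
- get_calibration(name): a dict with "camera_matrix" (3x3 intrinsics, pixels), "eye" and "rotation" of the camera in the world; the wrist camera has in their place "hand_eye" (4x4, takes a point from camera to tool coordinates, whose origin is the TCP and whose axes are the flange's). Camera axes: x right, y down, z forward; pixel columns grow to the right and rows downward; lengths in mm; the calibration is good to about 2 mm. A picture is of the moment at which its call begins: read the wrist's pose just before it. get_calibration takes no time and is no camera call.
- order.close_job(): hands the job in, once; it reports no verdict.
The state is a dict: "time_s": time; "q": joint angles; "joint_velocities": joint speeds; "effort": joint torques, N m; "ee_pos": TCP position; "tcp_rot": TCP orientation; "force": force on the tool from outside, world axes, zero at the start; "moment": the same for the moment, N m; "finger_gap": finger opening in mm.
Only numpy, scipy, OpenCV 4.12 (cv2) and the standard library are available. Lean on these libraries where they do the work, as an engineer would, in place of code of your own. Each camera call takes 0.05 s, during which the arm holds its last target.

## Working session

There is one attempt and no reset: what is moved stays moved. The work goes in short steps, Python scripts to look and compute and a tool call to move; the robot and the scene stay as the last step left them, time stands still between calls to the robot, and variables do not carry over. Pictures are saved under pics/ and viewed, and the job is handed in when it is done.

Besides the shell and the picture viewer there is one more tool, called as a command line: name --argument value ..., lists and objects as JSON in quotes. play_rows: Moves the arm, as the interface text tells. Its arguments: {"type":"object","properties":{"targets":{"type":"array"}},"required":["targets"]}

```bash
mkdir -p pics; ls; python3 - <<'E'
from workcell import *
import cv2
o=observe();print(o)
for n in ("scene","side","wrist"):
    im=snapshot(n);cv2.imwrite(f"pics/{n}0.png",im[:,:,::-1]);print(n,get_calibration(n))
E
```

```text
pics
{'time_s': 0.0, 'q': array([ 1.14590174,  0.47780306,  0.0223555 ,  1.55642639, -0.01147234,
        1.10933139, -0.08309535]), 'joint_velocities': array([-1.42952719e-03,  4.30096801e-04,  2.32058832e-04,  4.17954309e-05,
       -8.70236368e-04,  8.14962541e-04, -4.64594778e-04]), 'effort': array([-2.76151432e-04, -5.82858753e+01,  1.53455269e+00, -2.72614878e+01,
       -5.43496362e-02,  1.70013460e-02,  1.57529112e-04]), 'ee_pos': array([ 210.05693858, -640.84727768,  221.69066343]), 'tcp_rot': array([-8.91248229e-04,  9.87478979e-01,  1.57747964e-01, -2.27845576e-04]), 'force': array([ 0.01732647,  0.03408778, -0.96693912]), 'moment': array([ 0.04739636, -0.01162269, -0.03181169]), 'finger_gap': 88.0435322869244}
scene {'camera_matrix': array([[394.52155199,   0.        , 279.00785626],
       [  0.        , 394.52155199, 211.190452  ],
       [  0.        ,   0.        ,   1.        ]]), 'eye': array([1265.99740736,  538.04977049, 1196.17267353]), 'rotation': array([-0.15611861,  0.3943832 ,  0.84988895, -0.31269418])}
side {'camera_matrix': array([[441.89774507,   0.        , 275.49942894],
       [  0.        , 441.89774507, 210.40011453],
       [  0.        ,   0.        ,   1.        ]]), 'eye': array([ 458.96269023, 1231.14121668,  875.05447329]), 'rotation': array([ 0.00881301, -0.02072637,  0.87067412, -0.4913444 ])}
wrist {'camera_matrix': array([[327.83966556,   0.        , 278.07360524],
       [  0.        , 327.83966556, 205.18732932],
       [  0.        ,   0.        ,   1.        ]]), 'hand_eye': array([[-1.27108830e-03, -9.61222671e-01, -2.75770487e-01,
         7.56426438e+01],
       [ 9.99999187e-01, -1.19339278e-03, -4.49544369e-04,
        -1.53362956e+00],
       [ 1.03009730e-04, -2.75770834e-01,  9.61223406e-01,
        -1.61414762e+02],
       [ 0.00000000e+00,  0.00000000e+00,  0.00000000e+00,
         1.00000000e+00]])}
```

View pics/scene0.png

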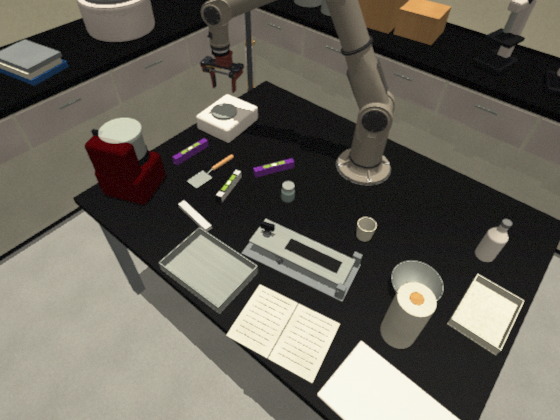

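View pics/side0.png

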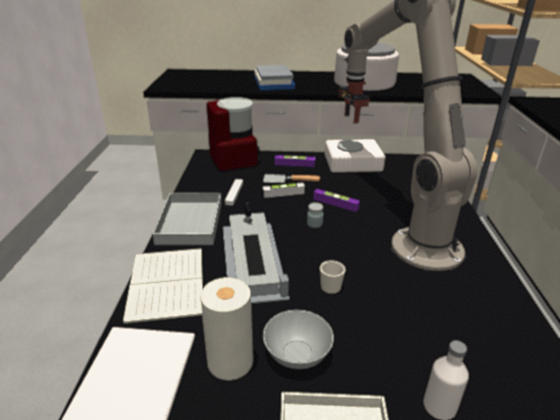

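View pics/wrist0.png

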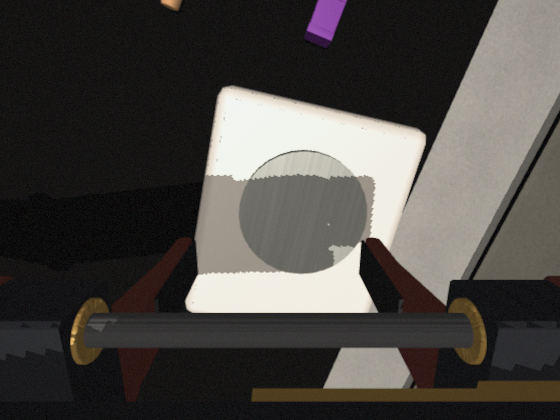

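The scene view shows the silver level at about (229,185), the white straightedge at (195,215), two purple decoys at (190,151) and (274,167), and the shelf with its knob at (268,229). The shelf's hinge end is near (355,275). Next I zoom in and write helpers.

```bash
cat > h.py <<'E'
import numpy as np, cv2
from scipy.spatial.transform import Rotation as R
from workcell import *
def rot(q): return R.from_quat(q,scalar_first=True).as_matrix()
def cam(n,obs=None):
    c=get_calibration(n);K=c["camera_matrix"]
    if n!="wrist": return K,c["eye"],rot(c["rotation"])
    T=c["hand_eye"];Rt=rot(obs["tcp_rot"])
    return K,obs["ee_pos"]+Rt@T[:3,3],Rt@T[:3,:3]
def ray(C,u,v):
    K,e,Rc=C; return Rc@np.array([(u-K[0,2])/K[0,0],(v-K[1,2])/K[1,1],1.])
def onz(C,u,v,z):
    d=ray(C,u,v); return C[1]+d*(z-C[1][2])/d[2]
def proj(C,p):
    K,e,Rc=C; q=Rc.T@(np.array(p)-e); return (K@q/q[2])[:2]
def tri(*l):
    A=np.zeros((3,3));b=np.zeros(3)
    for C,u,v in l:
        d=ray(C,u,v);d/=np.linalg.norm(d);P=np.eye(3)-np.outer(d,d);A+=P;b+=P@C[1]
    return np.linalg.solve(A,b)
def shot(n,name):
    o=observe();im=snapshot(n);cv2.imwrite(f"pics/{name}.png",im[:,:,::-1]);return o,im
def crop(name,x0,y0,x1,y1,s):
    im=cv2.imread(f"pics/{name}.png")[y0:y1,x0:x1];im=cv2.resize(im,None,fx=s,fy=s,interpolation=cv2.INTER_CUBIC)
    cv2.imwrite(f"pics/{name}_c{x0}_{y0}.png",im)
E
python3 - <<'E'
from h import *
crop("scene0",155,130,365,300,3.8) if 0 else crop("scene0",160,135,365,297,3.7)
crop("side0",215,150,365,310,3.7)
S=cam("scene");D=cam("side")
print("level",onz(S,229,185,36),onz(D,284,190,36))
print("knob",onz(S,268,229,105),onz(D,248,208,105))
E
```

```text
level [ 504.76455664 -336.1556859    36.        ] [ 490.18326289 -315.4036373    36.        ]
knob [615.69693463 -27.86603324 105.        ] [606.20891    -53.49455152 105.        ]
```

View pics/scene0_c160_135.png

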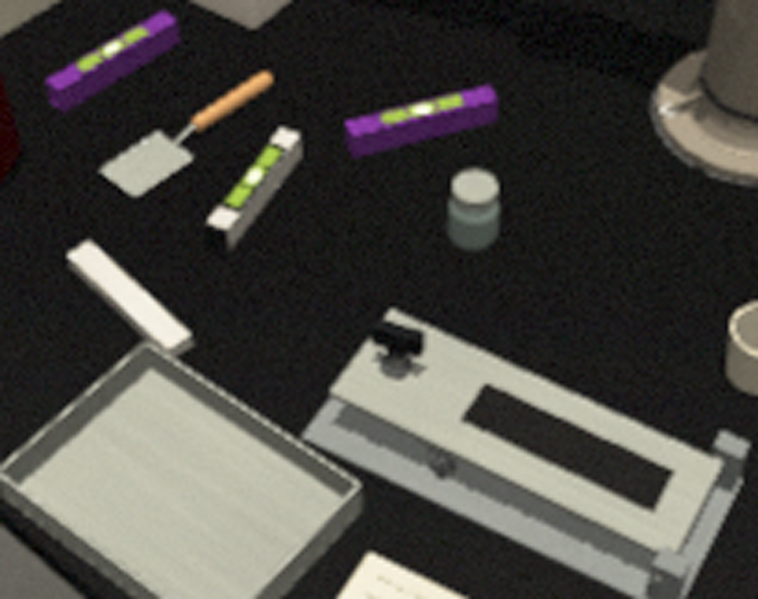

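View pics/side0_c215_150.png

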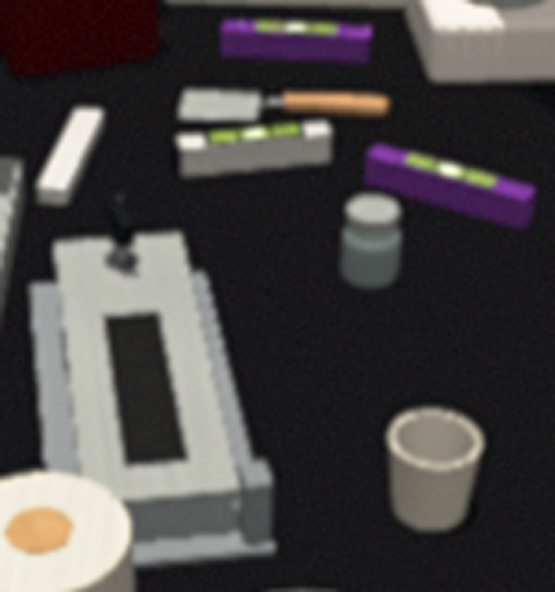

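```bash
python3 - <<'E'
from h import *
S=cam("scene");D=cam("side")
s=lambda x,y:(160+x/3.7,135+y/3.7); d=lambda x,y:(215+x/3.7,150+y/3.7)
for nm,a,b in [("lev far",(287,133),(318,128)),("lev near",(222,218),(190,139)),("bubble",(255,176),(254,132)),
 ("strip foot-left",(485,384),(158,313)),("strip foot-right",(463,420),(106,318)),("strip h-left",(673,468),(187,459)),("strip h-right",(655,510),(127,466)),("knobtop",(400,335),(121,205)),("jar",(475,187),(371,208))]:
    p=tri((S,*s(*a)),(D,*d(*b)));print(nm,p.round(1))
o=observe();print(rot(o["tcp_rot"]).round(4))
E
```

```text
lev far [ 422.  -366.8   36. ]
lev near [ 562.5 -329.8   35.7]
bubble [ 493.6 -347.2   36.9]
strip foot-left [567.3  40.   59.7]
strip foot-right [612.9  49.7  58.6]
strip h-left [528.4 233.9  56.2]
strip h-right [575.4 245.8  55.5]
knobtop [608.5 -32.9 122.4]
jar [ 375.1 -128.2   73.7]
[[ 9.502e-01  3.115e-01 -6.000e-04]
 [ 3.115e-01 -9.502e-01  1.200e-03]
 [-1.000e-04 -1.400e-03 -1.000e+00]]
```

play_rows --targets '[[8.78, [35.9, -19.0, 0], 0.06], [8.78, [35.9, -19.0, 0], 0.06], [8.78, [35.9, -19.0, 0], 0.06], [8.78, [35.9, -19.0, 0], 0.06], [8.78, [35.9, -19.0, 0], 0.06], [8.78, [35.9, -19.0, 0], 0.06], [8.78, [35.9, -19.0, 0], 0.06], [8.78, [35.9, -19.0, 0], 0.06], [8.78, [35.9, -19.0, 0], 0.06], [8.78, [35.9, -19.0, 0], 0.06], [8.78, [35.9, -19.0, 0], 0.06], [8.78, [35.9, -19.0, 0], 0.06]]'

```text
time_s: 1.35
ee_pos: [490.6, -351.0, 222.5]
tcp_rot: [0.0, 0.992, 0.126, -0.0]
force: [-0.5, 0.4, 1.2]
finger_gap: 88.0
```

```bash
python3 - <<'E'
from h import *
o,im=shot("wrist","w1");print(o["time_s"],o["ee_pos"],o["q"].round(3),rot(o["tcp_rot"]).round(3))
C=cam("wrist",o)
print(proj(C,(492,-348,36)))
E
```

```text
1.35 [ 490.61341712 -350.99810683  222.52115302] [ 0.594  0.363 -0.1    1.728  0.042  1.053 -0.837] [[ 0.968  0.251 -0.001]
 [ 0.251 -0.968 -0.001]
 [-0.001  0.    -1.   ]]
[277.17810475 181.58800862]
```

View pics/w1.png

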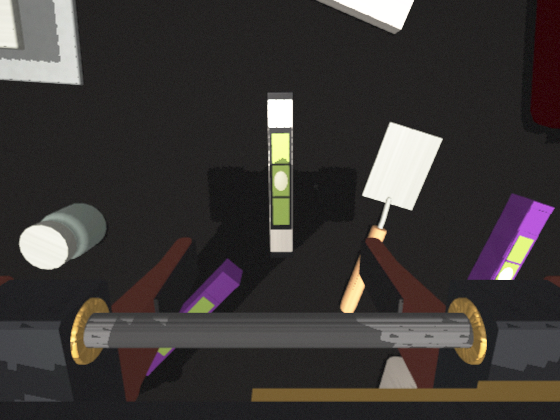

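The level lies upright in the picture, its top face from (280,94) to (281,251) with the vial's middle at (281,181). The spatula is at (400,170), and a purple level reaches up to about (235,265). I check both for finger clearance.

```bash
python3 - <<'E'
from h import *
import cv2
o=observe();C=cam("wrist",o);Rt=rot(o["tcp_rot"])
for nm,u,v,z in [("far",280,94,36),("near",281.5,251,36),("mid",281,180.5,36),("line1",281,164,37),("line2",281.5,197.5,37),("purple",235,263,36),("purpleR",242,270,36),("spat",370,190,8),("spath",374,238,15),("l",268,180,36),("r",294,180,36)]:
    p=onz(C,u,v,z);print(nm,p.round(1),(Rt.T@(p-o["ee_pos"])).round(1))
E
```

```text
far [ 579.8 -328.3   36. ] [ 92.1   0.4 186.5]
near [ 414.5 -373.    36. ] [-79.2   2.2 186.6]
mid [ 494.3 -351.6   36. ] [  3.5   1.5 186.6]
line1 [ 511.8 -347.    37. ] [ 21.5   1.5 185.5]
line2 [ 476.3 -356.8   37. ] [-15.3   2.1 185.6]
purple [ 386.4 -324.4   36. ] [-94.2 -51.9 186.6]
purpleR [ 379.6 -334.3   36. ] [-103.2  -44.   186.6]
spat [ 503.8 -457.7    8. ] [-13.9 106.6 214.6]
spath [ 449.8 -479.3   15. ] [-71.7 113.9 207.7]
l [ 491.3 -337.9   36. ] [  4.  -12.5 186.6]
r [ 498.3 -365.1   36. ] [  4.   15.5 186.6]
```

play_rows --targets '[[8.78, [0.35, 0.15, 5.0], -0.01], [8.78, [0.35, 0.15, 10.0], -0.01], [8.78, [0.35, 0.15, 15.0], -0.01], [8.78, [0.35, 0.15, 19.0], -0.01], [8.78, [0.35, 0.15, 21.2], -0.01], [8.78, [0.35, 0.15, 21.2], -0.01], [8.78, [0.35, 0.15, 21.2], -0.01], [1.5, [0.35, 0.15, 21.2], -0.01], [1.5, [0.35, 0.15, 21.2], -0.01], [1.5, [0.35, 0.15, 21.2], -0.01], [1.5, [0.35, 0.15, 21.2], -0.01], [1.5, [0.35, 0.15, 21.2], -0.01], [1.5, [0.35, 0.15, 21.2], -0.01], [1.5, [0.35, 0.15, 21.2], -0.01], [1.5, [0.35, 0.15, 21.2], -0.01], [1.5, [0.35, 0.15, 21.2], -0.01]]'

```text
time_s: 3.0
ee_pos: [496.1, -350.0, 10.7]
tcp_rot: [0.0, 0.991, 0.133, 0.0]
force: [1.2, -1.2, -0.9]
finger_gap: 25.9
```

play_rows --targets '[[1.5, [0, 0, -3.0], 0], [1.5, [0, 0, -8.0], 0], [1.5, [0, 0, -13.0], 0], [1.5, [0, 0, -17.0], 0], [1.5, [0, 0, -17.0], 0], [1.5, [20.2, -45.5, -17.0], -1.5], [1.5, [20.2, -45.5, -17.0], -1.5], [1.5, [20.2, -45.5, -17.0], -1.5], [1.5, [20.2, -45.5, -17.0], -1.5], [1.5, [20.2, -45.5, -17.0], -1.5], [1.5, [20.2, -45.5, -17.0], -1.5], [1.5, [20.2, -45.5, -17.0], -1.5], [1.5, [20.2, -45.5, -17.0], -1.5], [1.5, [20.2, -45.5, -17.0], -1.5], [1.5, [20.2, -45.5, -17.0], -1.5], [1.5, [20.2, -45.5, -17.0], -1.5], [1.5, [20.2, -45.5, -17.0], -1.5], [1.5, [20.2, -45.5, -17.0], -1.5]]'

```text
time_s: 4.8
ee_pos: [570.1, 140.7, 179.2]
tcp_rot: [-0.0, 0.635, 0.772, -0.001]
force: [-0.1, -0.5, -3.5]
finger_gap: 25.8
```

```bash
python3 - <<'E'
from h import *
o,im=shot("wrist","w2");print(o["time_s"],o["ee_pos"],o["q"].round(3),rot(o["tcp_rot"]).round(3),o["finger_gap"],o["force"])
shot("scene","s2");crop("scene0",160,135,365,297,3.7);crop("s2",220,130,380,300,3.5)
C=cam("wrist",o)
for p in [(567.3,40,59.7),(612.9,49.7,58.6),(528.4,233.9,56.2),(575.4,245.8,55.5)]: print(proj(C,p))
S=cam("scene");D=cam("side");print("towel",tri((S,417,299),(D,226,294)))
E
```

```text
4.8 [570.14735931 140.72490722 179.18390486] [ 0.086  0.439 -0.565  1.782  0.274  1.002 -0.391] [[-0.193  0.981 -0.003]
 [ 0.981  0.193 -0.002]
 [-0.001 -0.003 -1.   ]] 25.78716184207304 [-0.07299311 -0.50693773 -3.47567591]
[255.88886424 298.93794519]
[303.84318864 297.70183814]
[250.34511661  82.45623462]
[309.77606654  78.99879567]
towel [598.07404328 504.16163017 216.71971844]
```

View pics/w2.png

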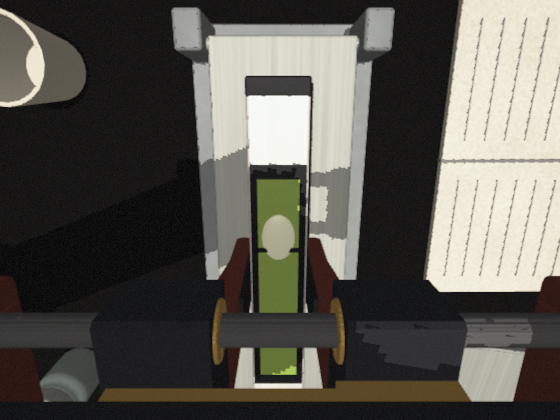

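View pics/s2_c220_130.png

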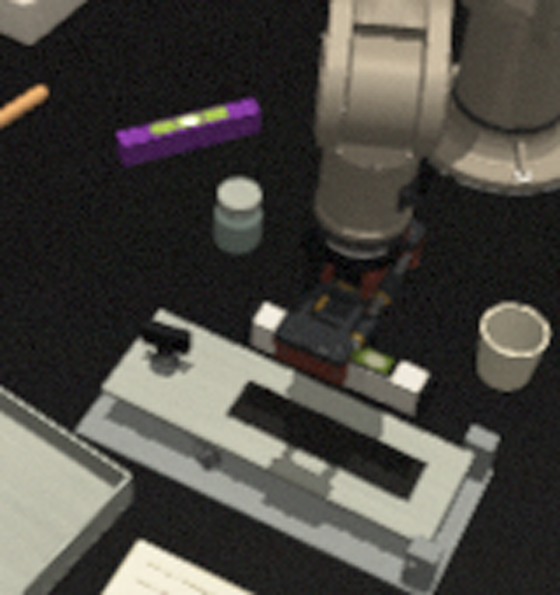

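Wrist view: the held level is upright, with its black far cap at (279,86). The strip's hinge-end corners show at about (246,77) and (312,77), and the shelf edges run through (208,40) and (357,40). I use these to refine the strip pose.

```bash
python3 - <<'E'
from h import *
crop("w2",170,0,400,150,3.4);crop("w2",170,150,400,300,3.4)
E
```

```text
(no output)
```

View pics/w2_c170_0.png

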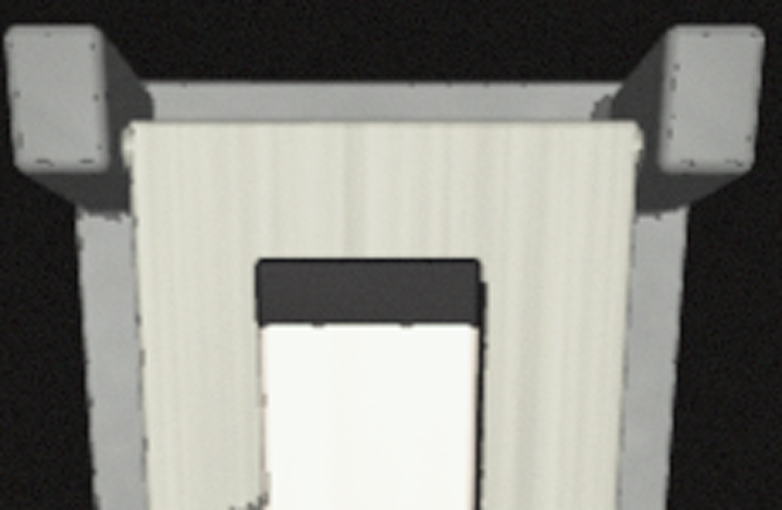

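View pics/w2_c170_150.png

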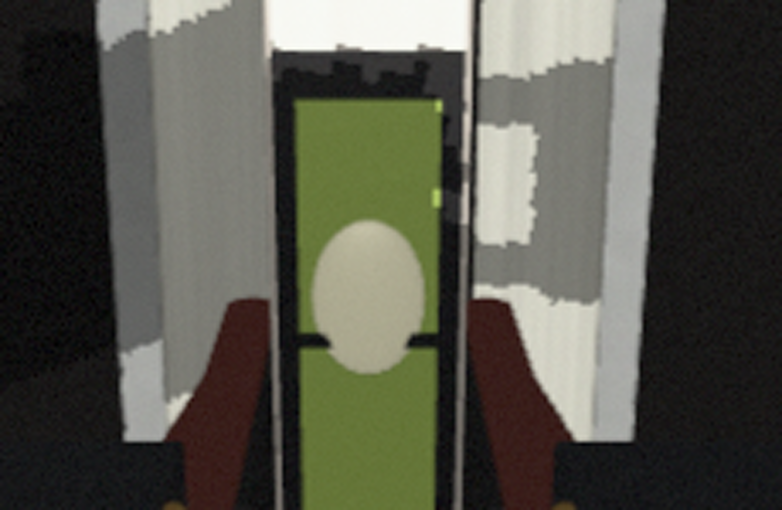

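```bash
python3 - <<'E'
from h import *
import numpy as np
o=observe();C=cam("wrist",o);Rt=rot(o["tcp_rot"])
f=lambda x,y,dy=0:(170+x/3.4,dy+y/3.4)
L=[("strip hr",*f(484,280),58),("shelf L0",*f(134,125),57),("shelf R0",*f(638,125),57),("shelf L1",*f(148,500),59.5),("shelf R1",*f(620,500),59.5),("shelf L2",*f(165,400,150),63),("shelf R2",*f(594,430,150),63.5),
("lev capfar L",*f(258,258),o["ee_pos"][2]+25.4),("lev capfar R",*f(480,258),o["ee_pos"][2]+25.4),("lev line",*f(368,340,150),o["ee_pos"][2]+26.4),("lev l",*f(276,200,150),o["ee_pos"][2]+25.4),("lev r",*f(468,200,150),o["ee_pos"][2]+25.4)]
for n,u,v,z in L:
    p=onz(C,u,v,z);print(n,p.round(1),(Rt.T@(p-o["ee_pos"])).round(1))
E
```

```text
strip hr [578.6 243.2  58. ] [ 99.5  27.7 121.7]
shelf L0 [491.9 260.8  57. ] [133.4 -54.  122.8]
shelf R0 [606.2 282.9  57. ] [133.2  62.5 122.6]
shelf L1 [507.3 176.6  59.5] [ 47.8 -55.1 120.4]
shelf R1 [623.1 199.1  59.5] [ 47.7  63.  120.2]
shelf L2 [527.8  67.3  63. ] [-63.4 -55.9 117. ]
shelf R2 [645.4  81.3  63.5] [-72.2  62.3 116.3]
lev capfar L [541.2 226.5 205.2] [ 90.1 -12.4 -25.5]
lev capfar R [566.1 231.3 205.2] [ 90.1  12.9 -25.5]
lev line [567.4 157.6 206.2] [ 17.5   0.1 -26.4]
lev l [552.3 173.8 205.2] [ 36.3 -11.6 -25.4]
lev r [576.3 178.5 205.2] [ 36.3  12.8 -25.5]
```

play_rows --targets '[[1.5, [0.0, 0.3, 4.0], 0], [1.5, [0.0, 0.3, 7.5], 0], [1.5, [0.0, 0.3, 9.5], 0], [1.5, [0.0, 0.3, 10.0], 0], [1.5, [0.0, 0.3, 10.3], 0], [1.5, [0.0, 0.3, 10.45], 0], [1.5, [0.0, 0.3, 10.5], 0], [1.5, [0.0, 0.3, 10.5], 0]]'

```text
time_s: 5.7
ee_pos: [574.5, 143.3, 76.7]
tcp_rot: [0.001, 0.635, 0.773, 0.001]
force: [-0.1, -0.8, -2.8]
finger_gap: 25.9
```

```bash
python3 - <<'E'
from h import *
o,im=shot("wrist","w3");print(o["time_s"],o["ee_pos"],o["force"],o["moment"])
shot("scene","s3");crop("s3",220,180,380,300,4.5)
E
```

```text
5.7 [574.51913893 143.28019075  76.66491156] [-0.06409308 -0.81499197 -2.77034279] [-0.01764193 -0.07833477  0.00207929]
```

View pics/w3.png

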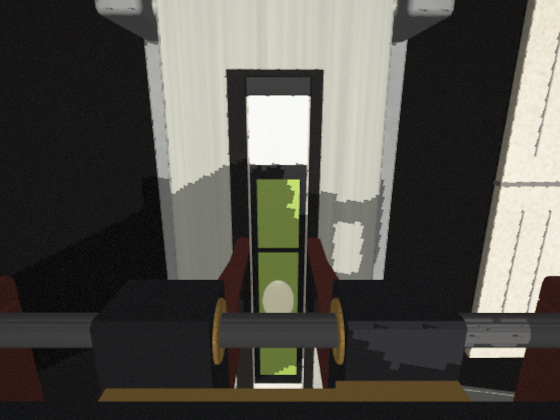

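View pics/s3_c220_180.png

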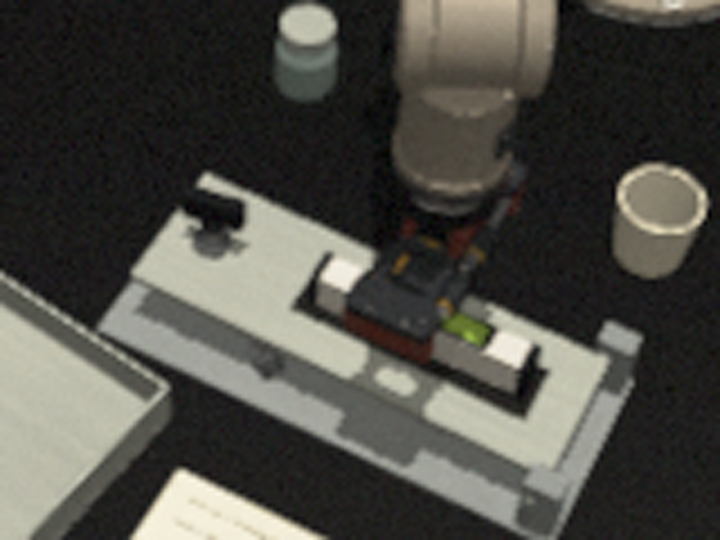

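Held level just above the strip. The strip's hinge corners are at (228,70) and (322,70), and the level's far cap spans columns 247–311 at row 77. It is nearly centred.

```bash
python3 - <<'E'
from h import *
o=observe();C=cam("wrist",o);Rt=rot(o["tcp_rot"])
for n,u,v,z in [("hl",228,70,58),("hr",322,70,58),("l",230.5,200,60.5),("r",317,195,60.5),("cap",279,77,o["ee_pos"][2]+25)]:
    p=onz(C,u,v,z);print(n,p.round(1),(Rt.T@(p-o["ee_pos"])).round(1))
print(o["ee_pos"],o["force"])
E
```

```text
hl [530.4 233.6  58. ] [ 97.2 -25.5  18.4]
hr [577.5 242.9  58. ] [97.1 22.5 18.4]
l [542.5 166.7  60.5] [ 29.2 -26.7  15.9]
r [589.3 178.9  60.5] [32.  21.7 15.9]
cap [557.3 231.3 101.4] [ 89.7   0.5 -25. ]
[574.29917427 143.2546019   76.39596993] [-0.03084176 -0.14483573 -3.40372803]
```

play_rows --targets '[[1.5, [-0.25, -0.2, 0.0], 0], [1.5, [-0.25, -0.2, 0.0], 0], [1.5, [-0.25, -0.2, 0.1], 0], [1.5, [-0.25, -0.2, 0.2], 0], [1.5, [-0.25, -0.2, 0.2], 0]]'

```text
time_s: 6.3
ee_pos: [572.5, 140.3, 73.9]
tcp_rot: [0.0, 0.634, 0.773, -0.0]
force: [-0.3, 0.0, 0.6]
finger_gap: 26.2
```

play_rows --targets '[[3.5, [0, 0, 0], 0], [5.0, [0, 0, 0], 0], [6.0, [0, 0, 0], 0], [6.0, [0, 0, 0], 0], [6.0, [0, 0, -2], 0], [6.0, [0, 0, -6], 0], [6.0, [0, 0, -11], 0], [6.0, [0, 0, -15], 0], [6.0, [0, 0, -15], 0]]'

```text
time_s: 7.2
ee_pos: [575.6, 142.0, 230.0]
tcp_rot: [0.003, 0.635, 0.773, 0.004]
force: [0.8, 0.0, 0.8]
finger_gap: 60.2
```

```bash
python3 - <<'E'
from h import *
o,im=shot("wrist","w4");print(o["time_s"],o["ee_pos"],o["force"],rot(o["tcp_rot"]).round(3),o["q"].round(3))
shot("scene","s4");crop("s4",220,180,380,300,4.5)
shot("side","d4");crop("d4",215,190,300,310,5)
E
```

```text
7.2 [575.58529671 141.99333326 230.00528822] [0.84697485 0.02176486 0.75110822] [[-0.195  0.981  0.01 ]
 [ 0.981  0.195  0.003]
 [ 0.001  0.011 -1.   ]] [ 0.106  0.39  -0.585  1.728  0.242  1.086 -0.36 ]
```

View pics/w4.png

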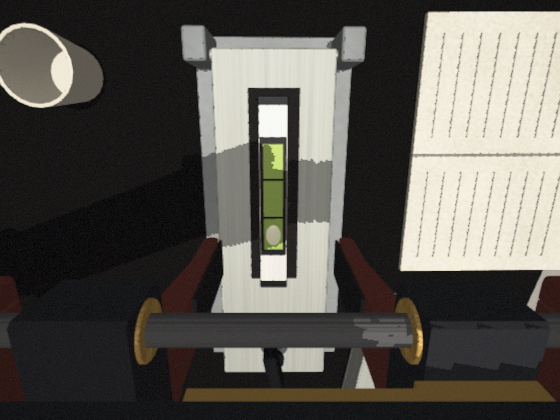

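View pics/s4_c220_180.png

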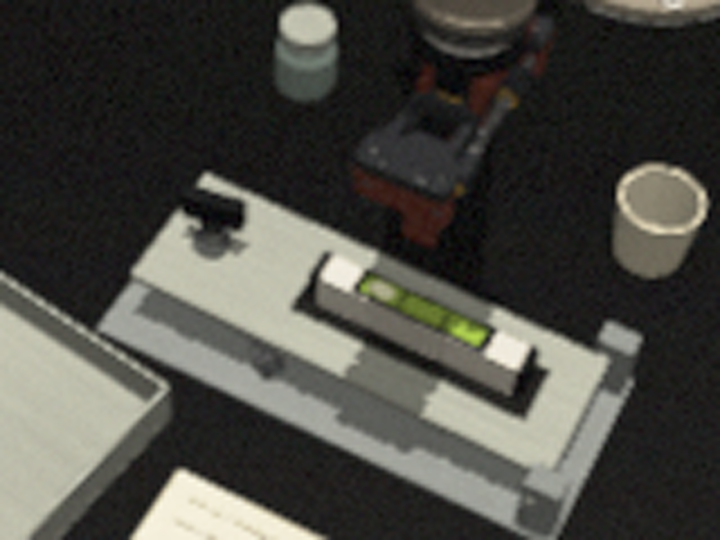

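View pics/d4_c215_190.png

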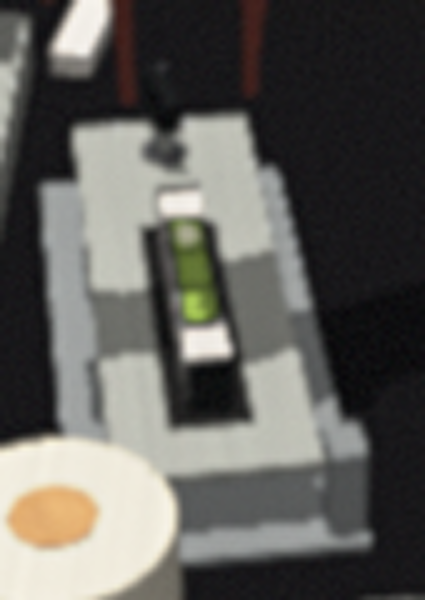

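The level sits on the strip with the bubble at the foot end, as expected with the shelf up. I check margins numerically, and locate the knob for the grasp.

```bash
python3 - <<'E'
from h import *
crop("w4",235,80,310,295,2.7)
o=observe();C=cam("wrist",o)
sy=np.array([-.193,.981,0]);sx=np.array([.981,.193,0])
m=onz(C,274,178,61)
for n,u,v,z in [("strip hl",249,88.5,58),("strip hr",299,88.5,58),("strip fl",251,278,64),("strip fr",297,278,64),("lev h",272,97,94.5),("lev f",273.5,287,100),("line1",273,180,99),("line2",273,216,99.5)]:
    p=onz(C,u,v,z);d=p-m;print(n,p.round(1),(d@sx).round(1),(d@sy).round(1))
S=cam("scene");D=cam("side")
k=lambda x,y:(220+x/4.5,180+y/4.5);e=lambda x,y:(215+x/5,190+y/5)
print([onz(S,*k(*t),110).round(1) for t in [(183,197),(243,212),(185,212),(242,228)]])
E
```

```text
strip hl [526.  230.3  58. ] -23.3 84.9
strip hr [572.1 239.4  58. ] 23.7 84.9
strip fl [561.6  38.9  64. ] -25.3 -109.8
strip fr [610.6  48.6  64. ] 24.7 -109.7
lev h [549.6 225.7  94.5] -1.0 75.8
lev f [584.3  53.4 100. ] -0.3 -99.9
line1 [563.8 157.1  99. ] -0.3 5.7
line2 [570.1 124.3  99.5] -0.5 -27.6
[array([617.8, -60.4, 110. ]), array([598.5, -14.8, 110. ]), array([628.1, -49.2, 110. ]), array([611.1,  -5.1, 110. ])]
```

View pics/w4_c235_80.png

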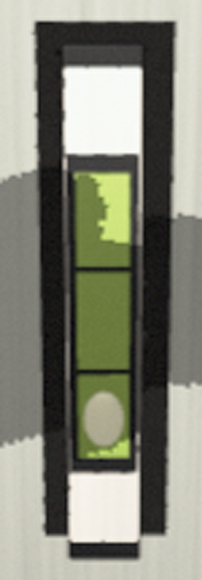

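play_rows --targets '[[6, [-18.4, -0.9, 0], -0.2], [6, [-18.4, -0.9, 0], -0.2], [6, [-18.4, -0.9, 0], -0.2], [6, [-18.4, -0.9, 0], -0.2], [6, [-18.4, -0.9, 0], -0.2], [6, [-18.4, -0.9, 0], -0.2], [6, [-18.4, -0.9, 0], -0.2]]'

```text
time_s: 8.05
ee_pos: [598.7, -40.3, 222.6]
tcp_rot: [-0.001, 0.553, 0.833, -0.0]
force: [-0.3, 0.9, 0.3]
finger_gap: 60.2
```

```bash
python3 - <<'E'
from h import *
o,im=shot("wrist","w5");print(o["time_s"],o["ee_pos"],o["force"],rot(o["tcp_rot"]).round(3),o["q"].round(3))
shot("scene","s5");crop("s5",250,215,350,290,7)
E
```

```text
8.05 [598.67706751 -40.27579851 222.59804223] [-0.33275147  0.88568813  0.2688943 ] [[-0.388  0.922 -0.002]
 [ 0.922  0.388  0.001]
 [ 0.002 -0.001 -1.   ]] [ 0.397  0.413 -0.567  1.709  0.244  1.092  0.152]
```

View pics/w5.png

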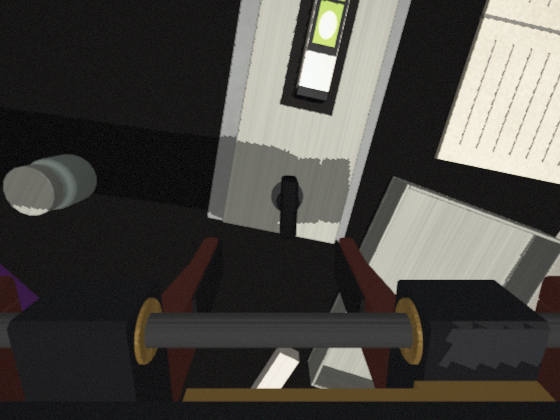

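View pics/s5_c250_215.png

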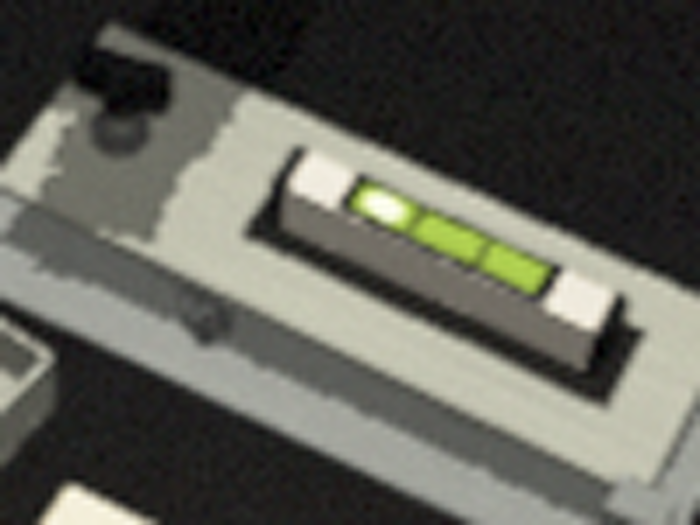

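Wrist view: the black bar knob spans rows 176–238 at columns 280–299, aligned with the tool x. The scene view shows the bubble resting at the foot end of the vial.

```bash
python3 - <<'E'
from h import *
crop("w5",240,150,340,250,6)
o=observe();C=cam("wrist",o);Rt=rot(o["tcp_rot"])
for z in (120,125):
  for u,v in [(289,176),(288.5,238),(281,205),(298.5,205),(289,205)]:
    p=onz(C,u,v,z);print(z,p.round(1),(Rt.T@(p-o["ee_pos"])).round(1))
E
```

```text
120 [597.2 -12.3 120. ] [ 26.    9.1 103.2]
120 [618.3 -62.4 120. ] [-28.3   9.1 103.2]
120 [600.8 -37.6 120. ] [  1.4   2.6 103.2]
120 [614.3 -31.9 120. ] [  1.3  17.3 103.2]
120 [607. -35. 120.] [  1.3   9.3 103.2]
125 [596.7 -11.5 125. ] [27.   9.  98.2]
125 [617.4 -60.6 125. ] [-26.3   9.   98.2]
125 [600.2 -36.3 125. ] [ 2.8  2.6 98.2]
125 [613.5 -30.7 125. ] [ 2.8 17.  98.2]
125 [606.3 -33.7 125. ] [ 2.8  9.2 98.2]
```

View pics/w5_c240_150.png

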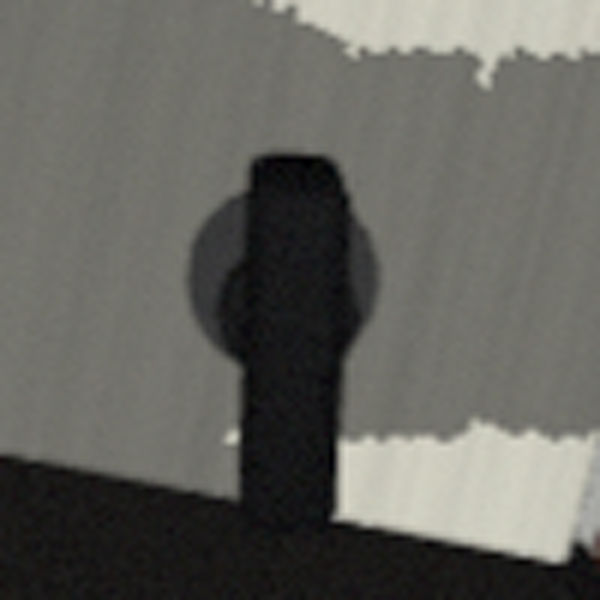

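play_rows --targets '[[6, [-0.05, 0.9, 0], 0], [6, [-0.05, 0.9, 5], 0], [6, [-0.05, 0.9, 9.5], 0], [6, [-0.05, 0.9, 12.5], 0], [6, [-0.05, 0.9, 13.3], 0], [6, [-0.05, 0.9, 13.3], 0], [6, [-0.05, 0.9, 13.3], 0], [6, [-0.05, 0.9, 13.3], 0]]'

```text
time_s: 8.95
ee_pos: [609.5, -38.6, 92.8]
tcp_rot: [0.002, 0.554, 0.832, 0.001]
force: [0.4, 0.4, 0.7]
finger_gap: 60.1
```

```bash
python3 - <<'E'
from h import *
o,im=shot("wrist","w6");print(o["time_s"],o["ee_pos"],o["force"],rot(o["tcp_rot"]).round(3),o["q"].round(3))
E
```

```text
8.95 [609.48933111 -38.62601614  92.76790077] [0.39233402 0.42957713 0.67442631] [[-0.386  0.923  0.004]
 [ 0.923  0.386 -0.   ]
 [-0.001  0.003 -1.   ]] [ 0.341  0.57  -0.511  1.798  0.356  0.862  0.06 ]
```

View pics/w6.png

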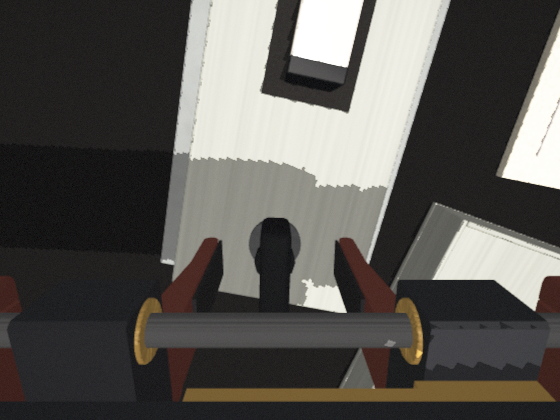

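The bar lies between the fingers, columns 262–292 with its hinge-side end at about (276,219), close to the fingers' centre (279).

```bash
python3 - <<'E'
from h import *
o=observe();C=cam("wrist",o);Rt=rot(o["tcp_rot"])
for u,v in [(276,219),(262,240),(290,240)]:
    p=onz(C,u,v,122);print(p.round(1),(Rt.T@(p-o["ee_pos"])).round(1))
print(o["ee_pos"])
E
```

```text
[595.9  -8.6 122. ] [ 33.   -0.5 -29.5]
[594.  -19.7 122. ] [ 23.4  -6.6 -29.5]
[605.2 -15.1 122. ] [ 23.4   5.5 -29.4]
[609.24077716 -38.80510599  92.58185076]
```

play_rows --targets '[[0.5, [0, 0, 0], 0], [0.5, [0, 0, 0], 0], [0.5, [0, 0, 0], 0], [0.5, [0, 0, 0], 0], [0.5, [0, 0, 0], 0], [0.5, [0, 0, 0], 0], [0.5, [0, 0, 0], 0], [0.5, [0, 0, 0], 0], [0.5, [0, 0, 0], 0], [0.5, [0, 0, 0], 0]]'

```text
time_s: 10.0
ee_pos: [607.6, -39.1, 90.6]
tcp_rot: [-0.0, 0.554, 0.832, -0.0]
force: [-1.6, -0.5, 0.1]
finger_gap: 14.0
```

play_rows --targets '[[0.5, [-0.05, -0.01, 0.3], 0], [0.5, [-0.1, -0.02, 0.6], 0], [0.5, [-0.15, -0.03, 0.9], 0], [0.5, [-0.17, -0.03, 0.9], 0], [0.5, [-0.17, -0.03, 0.9], 0]]'

```text
time_s: 10.5
ee_pos: [608.0, -40.5, 81.6]
tcp_rot: [-0.0, 0.554, 0.832, -0.0]
force: [-3.3, 1.3, 4.8]
finger_gap: 13.7
```

play_rows --targets '[[0.5, [0, 0, 0.1], 0], [0.5, [0, 0, 0.2], 0], [0.5, [0, 0, 0.3], 0], [0.5, [0, 0, 0.3], 0], [0.5, [0, 0, 0.3], 0]]'

```text
time_s: 11.0
ee_pos: [608.2, -40.9, 78.9]
tcp_rot: [0.0, 0.554, 0.832, -0.0]
force: [-4.5, -0.4, 6.1]
finger_gap: 14.0
```

play_rows --targets '[[0.5, [0, 0, 0.1], 0], [0.5, [0, 0, 0.2], 0], [0.5, [0, 0, 0.3], 0], [0.5, [0, 0, 0.3], 0], [0.5, [0, 0, 0.3], 0]]'

```text
time_s: 11.5
ee_pos: [608.4, -41.0, 78.2]
tcp_rot: [0.001, 0.554, 0.832, -0.001]
force: [-11.1, -2.1, 23.3]
finger_gap: 14.2
```

play_rows --targets '[[0.5, [0.04, -0.1, -0.05], 0], [0.5, [0.04, -0.1, -0.05], 0], [0.5, [0.04, -0.1, -0.05], 0], [0.5, [0.04, -0.1, -0.05], 0], [0.5, [0.04, -0.1, -0.05], 0], [0.5, [0.04, -0.1, -0.05], 0], [0.5, [0.04, -0.1, -0.05], 0], [0.5, [0.04, -0.1, -0.05], 0]]'

```text
time_s: 12.3
ee_pos: [608.3, -41.0, 78.3]
tcp_rot: [0.001, 0.554, 0.832, 0.0]
force: [-6.3, -1.3, 18.4]
finger_gap: 13.9
```

```bash
python3 - <<'E'
from h import *
o,im=shot("scene","s7");print(o["time_s"],o["ee_pos"],o["force"],o["q"].round(3))
crop("s7",250,215,350,290,7)
shot("side","d7");crop("d7",215,190,300,310,5)
shot("wrist","w7")
E
```

```text
12.3 [608.25511003 -41.04602419  78.30554958] [-6.33754351 -1.34128833 18.38509267] [ 0.337  0.588 -0.502  1.808  0.369  0.838  0.052]
```

View pics/s7_c250_215.png

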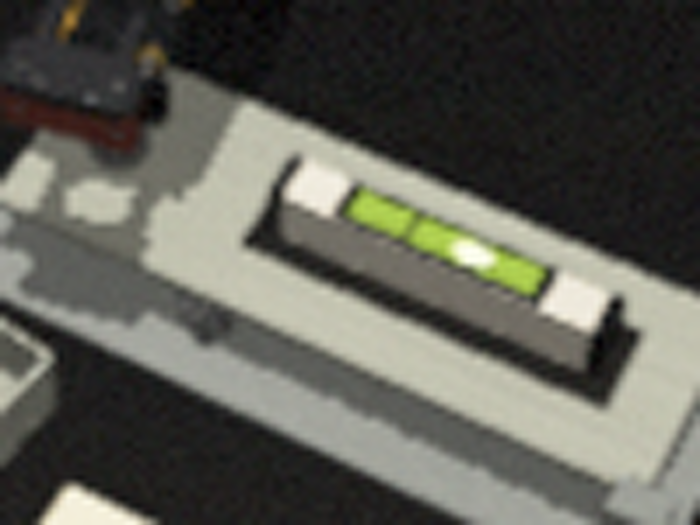

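View pics/d7_c215_190.png

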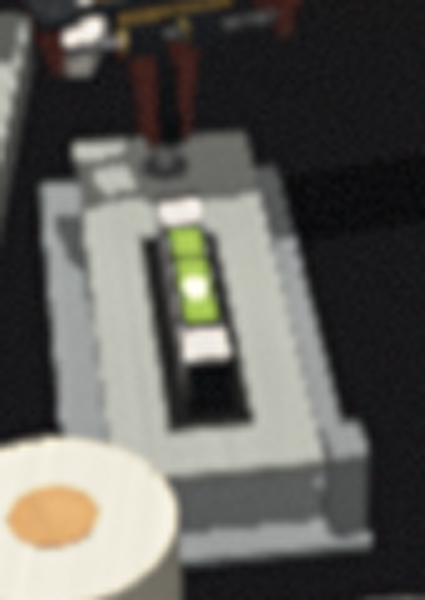

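View pics/w7.png

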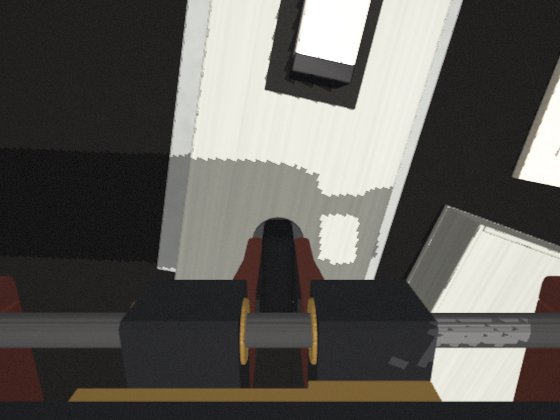

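The foot is seated: the force jumped to 18 N with TCP z steady at 78. The bubble is at crop (473,253) and the vial's middle at (449,243), so it is about 12 mm towards the hinge. It needs roughly 1.6 rad clockwise; I start with 0.9.

play_rows --targets '[[0.5, [0.02, -0.06, 0], 0.1], [0.5, [0.02, -0.06, 0], 0.2], [0.5, [0.02, -0.06, 0], 0.3], [0.5, [0.02, -0.06, 0], 0.4], [0.5, [0.02, -0.06, 0], 0.5], [0.5, [0.02, -0.06, 0], 0.6], [0.5, [0.02, -0.06, 0], 0.7], [0.5, [0.02, -0.06, 0], 0.8], [0.5, [0.02, -0.06, 0], 0.9], [0.5, [0.02, -0.06, 0], 0.9], [0.5, [0.02, -0.06, 0], 0.9], [0.5, [0.02, -0.06, 0], 0.9], [0.5, [0.02, -0.06, 0], 0.9], [0.5, [0.02, -0.06, 0], 0.9], [0.5, [0.02, -0.06, 0], 0.9], [0.5, [0.02, -0.06, 0], 0.9], [0.5, [0.02, -0.06, 0], 0.9], [0.5, [0.02, -0.06, 0], 0.9]]'

```text
time_s: 14.25
ee_pos: [609.6, -41.0, 78.4]
tcp_rot: [0.002, 0.861, 0.508, 0.003]
force: [-0.3, -2.1, 12.2]
finger_gap: 13.3
```

```bash
cat > b.py <<'E'
from h import *
import sys
n=sys.argv[1]
ims=[];o=observe()
for i in range(4): ims.append(snapshot("scene").astype(float))
m=np.mean(ims,0);cv2.imwrite(f"pics/{n}.png",m[:,:,::-1].astype(np.uint8));crop(n,280,225,345,275,12)
print(o["time_s"],o["ee_pos"].round(1),o["force"].round(1),o["moment"].round(2),rot(o["tcp_rot"])[:,0].round(3),o["finger_gap"].round(1))
# profile along vial axis
a=np.array([250+415/7,215+228/7]);b=np.array([250+484/7,215+258/7]);c=(a+b)/2;d=(b-a)/34
t=np.arange(-60,60.1,1.);pe=np.array([-d[1],d[0]])/np.hypot(*d)
prof=0
for w in (-1,-.5,0,.5,1):
    pts=(c+t[:,None]*d+w*pe-0.5+0.0).astype(np.float32)
    prof=prof+cv2.remap(m.astype(np.float32),pts[:,0].copy(),pts[:,1].copy(),cv2.INTER_LINEAR)[:,0]/5
for i in range(0,len(t),3): print(int(t[i]),prof[i].round().astype(int))
B=prof[:,2]; 
s=(abs(t)<46); w=np.clip(B[s]-80,0,None);print("bubble",(w*t[s]).sum()/w.sum())
E
python3 b.py s8
```

```text
Traceback (most recent call last):
  File "b.py", line 7, in <module>
    print(o["time_s"],o["ee_pos"].round(1),o["force"].round(1),o["moment"].round(2),rot(o["tcp_rot"])[:,0].round(3),o["finger_gap"].round(1))
                                                                                                                    ^^^^^^^^^^^^^^^^^^^^^
AttributeError: 'float' object has no attribute 'round'
```

```bash
ls pics | grep s8
```

```text
s8.png
s8_c280_225.png
```

View pics/s8_c280_225.png

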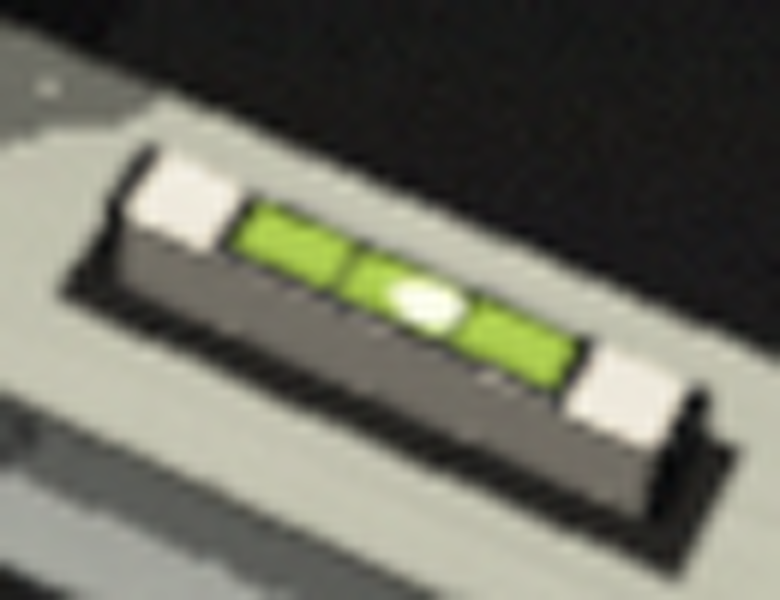

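```bash
sed -i 's/o\["finger_gap"\].round(1)/o["finger_gap"]/' b.py; python3 b.py s8b
```

```text
14.45 [609.7 -41.1  78.4] [-0.6 -0.3 10.9] [-0.16  0.32 -0.09] [0.483 0.876 0.003] 14.12126605458975
-60 [240 235 222]
-57 [238 233 220]
-54 [209 204 189]
-51 [125 124 107]
-48 [ 95 110  54]
-45 [148 175  70]
-42 [171 202  79]
-39 [170 201  79]
-36 [170 201  79]
-33 [172 204  80]
-30 [171 203  80]
-27 [170 203  79]
-24 [169 201  79]
-21 [149 177  71]
-18 [131 155  65]
-15 [155 184  74]
-12 [170 202  79]
-9 [173 205  82]
-6 [193 215 120]
-3 [221 232 172]
0 [238 243 207]
3 [244 247 224]
6 [247 249 228]
9 [241 245 218]
12 [212 219 181]
15 [159 176 109]
18 [156 185  75]
21 [171 203  80]
24 [172 204  80]
27 [171 203  80]
30 [172 205  80]
33 [172 204  80]
36 [171 204  79]
39 [170 203  79]
42 [153 182  72]
45 [100 117  53]
48 [89 89 77]
51 [185 178 164]
54 [232 227 213]
57 [238 233 220]
60 [238 233 220]
bubble 4.454549670773198
```

play_rows --targets '[[0.5, [0, 0, 0.04], 0.1], [0.5, [0, 0, 0.06], 0.2], [0.5, [0, 0, 0.06], 0.3], [0.5, [0, 0, 0.06], 0.4], [0.5, [0, 0, 0.06], 0.5], [0.5, [0, 0, 0.06], 0.6], [0.5, [0, 0, 0.06], 0.7], [0.5, [0, 0, 0.06], 0.8], [0.5, [0, 0, 0.06], 0.86], [0.5, [0, 0, 0.06], 0.86], [0.5, [0, 0, 0.06], 0.86], [0.5, [0, 0, 0.06], 0.86], [0.5, [0, 0, 0.06], 0.86], [0.5, [0, 0, 0.06], 0.86], [0.5, [0, 0, 0.06], 0.86], [0.5, [0, 0, 0.06], 0.86], [0.5, [0, 0, 0.06], 0.86], [0.5, [0, 0, 0.06], 0.86], [0.5, [0, 0, 0.06], 0.86], [0.5, [0, 0, 0.06], 0.86]]'

```text
time_s: 16.65
ee_pos: [610.6, -42.2, 78.4]
tcp_rot: [0.001, 0.995, 0.103, 0.004]
force: [0.9, -3.0, 13.8]
finger_gap: 13.9
```

```bash
python3 b.py s9
```

```text
16.65 [610.6 -42.2  78.4] [ 0.9 -3.  13.8] [-0.62  0.13 -0.07] [0.979 0.205 0.008] 13.897553449386725
-60 [239 235 222]
-57 [238 233 219]
-54 [209 203 187]
-51 [124 122 106]
-48 [ 93 107  53]
-45 [146 173  69]
-42 [169 200  78]
-39 [170 202  78]
-36 [171 202  79]
-33 [171 203  79]
-30 [171 203  80]
-27 [171 203  80]
-24 [170 202  79]
-21 [150 177  72]
-18 [133 156  65]
-15 [154 182  73]
-12 [172 198  94]
-9 [217 229 164]
-6 [238 243 210]
-3 [244 247 225]
0 [245 248 226]
3 [243 246 222]
6 [234 241 204]
9 [206 222 148]
12 [156 179  85]
15 [130 153  64]
18 [155 184  73]
21 [170 202  79]
24 [172 204  80]
27 [171 203  80]
30 [172 204  80]
33 [170 203  79]
36 [171 203  80]
39 [171 203  79]
42 [157 185  74]
45 [105 123  54]
48 [86 86 72]
51 [183 176 163]
54 [232 227 213]
57 [238 233 220]
60 [238 233 220]
bubble -0.3105829268612581
```

View pics/s9_c280_225.png

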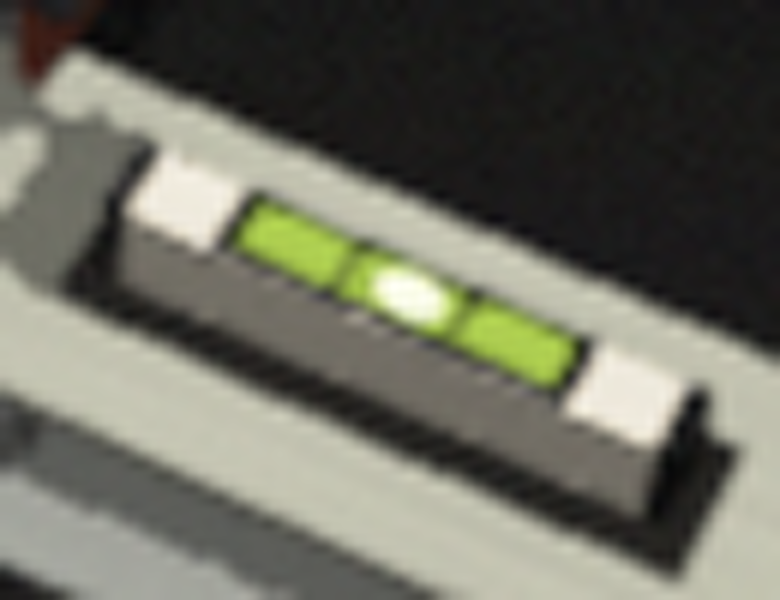

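The bubble is between the lines, about 1.2 mm towards the hinge. I make one small trim turn, wait, and check that it holds.

play_rows --targets '[[0.5, [0, 0, 0], 0.08], [0.5, [0, 0, 0], 0.16], [0.5, [0, 0, 0], 0.16], [0.5, [0, 0, 0], 0.16], [0.5, [0, 0, 0], 0.16], [0.5, [0, 0, 0], 0.16], [0.5, [0, 0, 0], 0.16], [0.5, [0, 0, 0], 0.16], [0.5, [0, 0, 0], 0.16], [0.5, [0, 0, 0], 0.16], [0.5, [0, 0, 0], 0.16], [0.5, [0, 0, 0], 0.16], [0.5, [0, 0, 0], 0.16], [0.5, [0, 0, 0], 0.16], [0.5, [0, 0, 0], 0.16], [0.5, [0, 0, 0], 0.16], [0.5, [0, 0, 0], 0.16], [0.5, [0, 0, 0], 0.16], [0.5, [0, 0, 0], 0.16], [0.5, [0, 0, 0], 0.16]]'

```text
time_s: 18.85
ee_pos: [610.6, -42.5, 78.4]
tcp_rot: [0.001, 1.0, 0.023, 0.004]
force: [1.5, -3.3, 12.6]
finger_gap: 13.7
```

```bash
python3 b.py s10 | grep -v '\[.*\[\|^-[2-6]' ; python3 - <<'E'
from h import *
o,_=shot("side","d10");crop("d10",215,190,300,310,5);print(o["time_s"],o["ee_pos"],o["force"])
E
```

```text
-18 [132 155  65]
-15 [156 184  76]
-12 [186 210 109]
-9 [222 232 174]
0 [245 248 227]
3 [243 247 224]
6 [232 240 194]
9 [194 216 123]
12 [148 174  74]
15 [131 155  64]
18 [155 184  73]
21 [171 202  79]
24 [171 204  80]
27 [171 203  80]
30 [172 204  80]
33 [171 203  79]
36 [171 203  79]
39 [171 203  79]
42 [157 186  74]
45 [105 123  55]
48 [85 86 72]
51 [182 175 162]
54 [232 227 213]
57 [238 233 220]
60 [238 233 220]
bubble -1.1154521948148353
19.05 [610.62593705 -42.45961368  78.34957244] [ 1.41415349 -3.46481231 13.10720466]
```

View pics/s10.png

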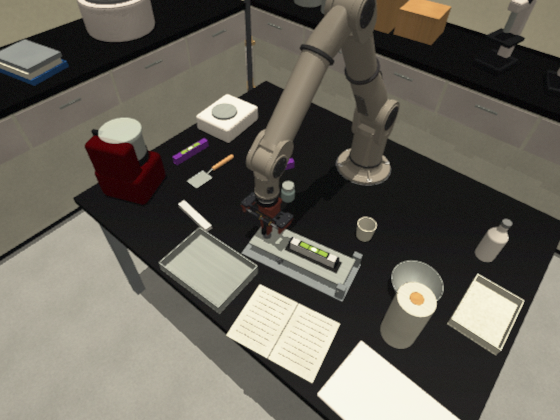

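View pics/d10_c215_190.png

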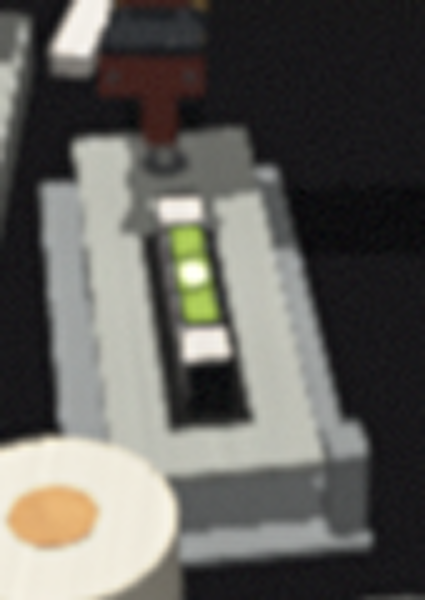

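The bubble is 0.4 mm from the middle of the lines, and the 13 N press exceeds the 7 N spring force. The bystanders stand where they were, so I hand in.

```bash
python3 -c "
from workcell import order
print(order.close_job())"
```

```text
the job is handed in; nothing more can be done
None
```

The job is done and handed in at about 19 s. I laid the level on the strip, vial up and lengthwise, and let go of it. Then I gripped the knob, pressed the foot onto the sole plate and turned it about 1.9 rad clockwise in three stages.

- **Bubble:** in the scene camera it sat about 0.4 mm from the middle of the two lines, against the 6 mm allowed. The side view also shows it between the lines.
- **Knob:** the fingers still held it at handover (opening 13.7 mm). It was pressed down with about 13 N, more than the springs' 7 N, and the TCP height stayed at 78.3–78.4 mm from seating the foot onward.
- **Level on the strip:** measured just after I let go, it was centred within about 1 mm along and across the strip. I did not measure this again at the end, but the last pictures show it unmoved.
- **Bystanders:** those in view stand where they were; the arm hid part of the nearer purple look-alike in the last scene picture.

No check failed. The triangulated strip heights came out 2–4 mm lower than the heights given, so I used the given heights for the placing.

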